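# Park the feeding bottle's cap on the bedside rail

### The arm

A 6-joint arm with a two-finger parallel gripper is mounted at the origin on the work surface. World frame = base frame: x ahead of the robot, y to its left, z up, the work surface at z = 0. Lengths are in mm, angles in rad, forces in N, time in s.
With the tool pointing down it reaches from about 375 to 975 mm from the base axis. Payload 3.8 kg.
Tool frame: the origin (TCP) lies midway between the tips of the shut fingers; the grasp point (between the pads) lies ctrl.grasp_offset behind it (ctrl.grasp_offset is the distance from the TCP to the grasp point, in mm); z points along the fingers, y is the line along which they close (so a half turn about z gives the same grasp; the last joint's range is limited). The gripper opens to 85 mm and grips with 20 to 120 N. Pads are 22 mm wide; open, the fingers measure 114 mm over their backs; the gripper's body (76 mm by 85 mm) begins 54 mm behind the grasp point. The pads swing forward as they close: fully open they stand 13 mm farther back than shut.
Start: joints at [1.289, 0.264, 1.604, -0, 1.274, -0.037], TCP at [163.592, 654.871, 231.28] pointing down, gripper open.
Joint ranges: [-2.63, 2.63], [-0.94, 2.18], [0.31, 2.57], [-1.31, 4.45], [0, 2.66], [-2.55, 2.55]. Speed limits (rad/s): [2.57, 2.57, 3.14, 3.14, 3.14, 3.14].

### API

Orientations are given as a rotation vector (axis times angle).
In Python, from plant import ctrl gives the robot as it stands.
- The arm moves only by the tool arm_command, never from a script. Its argument "series" is a list that holds one entry, the list of rows, each a list of 7 numbers: the shift along the tool's x, y, z in cm, then the turn, a rotation vector about the tool's x, y, z in rad, then the opening, from 0 (shut) to 1 (fully open). A call has exactly 10 rows; each row shifts and turns the commanded pose from where the row before left it, along the tool's axes as they then stand; what a row does not reach is not made up. A row lasts 1/8 s, in which the tool goes at most 62.5 mm and 10.7 degrees, less where a joint would pass 70% of its speed; a pose out of reach is approached as far as the arm can. A call is refused whole if a number of a shift passes 6.25 or a number of a turn 0.188, either way. A call with a gripper value outside its range is refused whole. The fingers move at their own pace and stop on an object; "squeeze" is the grip in N (left out, the last holds). Time passes only in rows, so rows that do not move let the fingers close, or fill a call up. It gives the time, the measured TCP pose, the force and the opening at its end, in the units of the state.
- ctrl.sense(): the state, without advancing time (a new reading comes with each control period).
- ctrl.read_camera(name): name is "side" or "top" or "wrist"; returns a dict with "pixels" (420x560x3 uint8, blue, green, red), "range_z" (420x560 float32, mm along the optical axis (not along the pixel's ray), 0 where there is no reading), "fx", "fy", "cx", "cy" (pixels), "extrinsics" (4x4, takes a point from world to camera coordinates). Camera axes: x right, y down, z forward; pixel columns grow to the right and rows downward; lengths in mm; the calibration is good to about 2 mm. A picture is of the moment at which its call begins.
- ctrl.close_job(): hands the job in, once; it reports no verdict.
The state is a dict: "clock": time; "joints": joint angles; "joint_vel": joint speeds; "joint_torque": joint torques, N m; "ee_pos": TCP position; "orientation": TCP orientation; "ft_force": force on the tool from outside, world axes, zero at the start; "moment": the same for the moment, N m; "grip_width": finger opening in mm.
Only numpy, scipy, OpenCV 4.12 (cv2) and the standard library are available. Lean on these libraries where they do the work, as an engineer would, in place of code of your own. Each camera call takes 0.05 s, during which the arm holds its last target. There are 200 camera calls.

### The job

Get the bottle ready for the night feed: first hang the plastic cap holder over the middle stretch of the aluminium rail, between its two hooks, with its cup on the robot's side, and let go of it. Then lift the loose domed cap straight off the feeding bottle and set it upright, open end down, on the floor of the holder's cup, lowering it all the way before you let go. Leave the bottle standing where it is, and do not disturb the flask or the toy train.

Things in the scene. Friction and masses are not known exactly. Their poses are not given: they have to be found in the camera images.
- rail: Fixed rail: flat aluminium bar on edge, 12 mm thick (x), 460 long (y), z 155 to 200 mm, on two posts behind it at y = +-200 mm. Small hooks stick out 30 mm to -x at y = +-180 mm, a bottle brush (41 mm wide) hangs on the +y one; the bar between is free. Origin on the table under the bar's middle; y along the bar, -x is the robot's side.
- rail_top (a point): Middle of the bar's top edge, 200 mm above the table; axes as the rail's.
- holder: Loose white plastic cap holder, 90 g, standing. Origin: centre of the cup's underside, z up, +x from cup to hook. Round cup: outer diameter 66 mm, inner 58, rim 18 high, floor 4. Back plate at x 51.5 to 57.5 mm, 36 wide (y), rises to a saddle block with a down-pointing rear lip: an upside-down U for the bar. Its slot along y is 15 mm wide at the top, 24 at the mouth, 30 mm further down.
- holder_cup (a point): Centre of the cup's inner floor, 4 mm above the holder's underside; axes as the holder's.
- holder_hook (a point): Middle of the top of the slot (underside of the saddle block), at (65, 0, 62) mm in the holder's frame. It rests on the bar's top edge when hung.
- holder_grip (a point): Centre of the saddle block, at (65, 0, 71) mm in the holder's frame; the block is 27 mm in x, 36 in y, 18 high (z 62 to 80 mm, the holder's top). Gripped across y with the fingertips above z 62 mm, the fingers clear the bar.
- bottle: Loose glass feeding bottle, standing, 0.28 kg: body 60 mm in diameter, white collar 54 mm in diameter from z 100 to 122 mm, on top of it a teat 35 mm in diameter at its foot, narrowing to 15 mm, tip at z 156 mm, under the cap. Origin: centre of its underside, z up.
- cap: Loose white domed cap, 25 g, over the teat: outer diameter 48 mm, straight-sided from z 0 to 37 mm, domed above, 50 mm high, open at its lower end (inner diameter 42 mm). It stands on the collar, 122 mm above the bottle's underside, with about 3 mm play sideways. Origin: centre of its lower rim, z up.
- flask: Bystander: closed glass flask with a steel screw cap, 58 mm in diameter, 165 mm tall, loose. Origin: centre of its underside.
- engine: Bystander: wooden toy engine, 76 mm long (x), 30 mm wide, 51 mm high, loose. Origin: centre of its underside.
- wagon: Bystander: wooden toy wagon, 62 mm long (x), 28 mm wide, 38 mm high, loose. Origin: centre of its underside.

How it is judged:
By the outcome, as a careful person would: the job done as asked, in the order asked, and still so for the second after the job is handed in, with the robot touching nothing.
It also fails if it takes over 61 s, if anything falls off the work surface, if the arm or the gripper's body presses on something with over 40 N, if the wrist force passes 120 N, or if a joint passes its speed limit or range.

## Working session

There is one attempt and no reset: what is moved stays moved. The work goes in short steps, Python scripts to look and compute and a tool call to move; the robot and the scene stay as the last step left them, time stands still between calls to the robot, and variables do not carry over. Pictures are saved under pics/ and viewed, on a budget of 10 in all, crops included, one or two more only if the job needs it, and the job is handed in when it is done.

Besides the shell and the picture viewer there is one more tool, called after "Emit:" by a JSON object that holds its "op" and its "data". arm_command: Moves the arm, as the interface text tells. Its arguments: {"type":"object","properties":{"series":{"type":"array","items":{"type":"array","items":{"type":"array","items":{"type":"number"}}}},"squeeze":{"type":"number"}},"required":["series"]}

```bash
ls; mkdir -p pics; cat > h.py <<'E'
import numpy as np, cv2
from plant import ctrl
def cam(n):
    c=ctrl.read_camera(n); return c
def pts(c):
    h,w=c['range_z'].shape; u,v=np.meshgrid(np.arange(w),np.arange(h)); z=c['range_z'].astype(float)
    P=np.stack([(u-c['cx'])/c['fx']*z,(v-c['cy'])/c['fy']*z,z,np.ones_like(z)],-1)
    W=P@np.linalg.inv(c['extrinsics']).T
    W[z<=0]=np.nan
    return W[...,:3]
E
python3 - <<'E'
from h import *
print(ctrl.sense(),ctrl.grasp_offset)
a=[]
for n in("top","side"):
    c=cam(n);cv2.imwrite(f'pics/{n}0.png',c['pixels']);np.savez(f'{n}0.npz',W=pts(c),p=c['pixels'])
    print(n,c['fx'],np.linalg.inv(c['extrinsics']).round(2))
E
```

```text
pics
{'clock': 0.0, 'joints': array([ 1.28910026e+00,  2.64753765e-01,  1.60539147e+00,  5.55179551e-06,
        1.27368598e+00, -3.68765721e-02]), 'joint_vel': array([-0.00040678, -0.00117306,  0.00040594, -0.00145603,  0.00011476,
        0.00025617]), 'joint_torque': array([-1.48034767e-03, -5.15137625e+01, -3.67306602e+01, -2.45068704e-04,
        1.33697205e-02, -8.35804940e-06]), 'ee_pos': array([163.38751639, 654.16956604, 229.95217554]), 'orientation': array([-0.38356021, -3.11772516,  0.00347008]), 'ft_force': array([-0.67573184, -1.13339705,  0.14546179]), 'moment': array([ 0.01363592, -0.00707724, -0.02334082]), 'grip_width': 85.02136322376623} 18.700000000000003
top 507.72785433822276 [[-1.0000e-02 -9.9000e-01  1.1000e-01  4.6715e+02]
 [-1.0000e+00  1.0000e-02  1.0000e-02  1.1870e+01]
 [-1.0000e-02 -1.1000e-01 -9.9000e-01  9.4923e+02]
 [ 0.0000e+00  0.0000e+00  0.0000e+00  1.0000e+00]]
side 482.1855939659304 [[-9.3000e-01 -2.8000e-01  2.3000e-01  3.3484e+02]
 [-3.7000e-01  7.1000e-01 -6.0000e-01  5.4932e+02]
 [ 0.0000e+00 -6.4000e-01 -7.7000e-01  8.3354e+02]
 [ 0.0000e+00  0.0000e+00  0.0000e+00  1.0000e+00]]
```

View pics/top0.png

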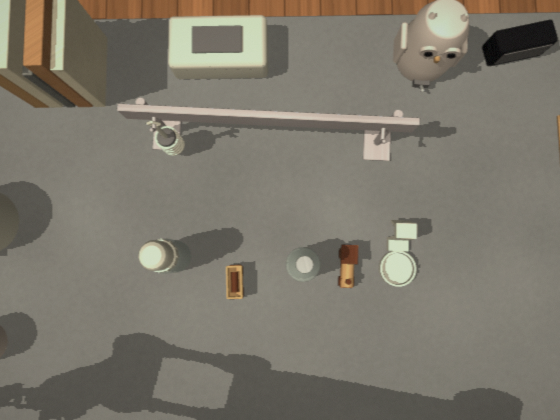

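View pics/side0.png

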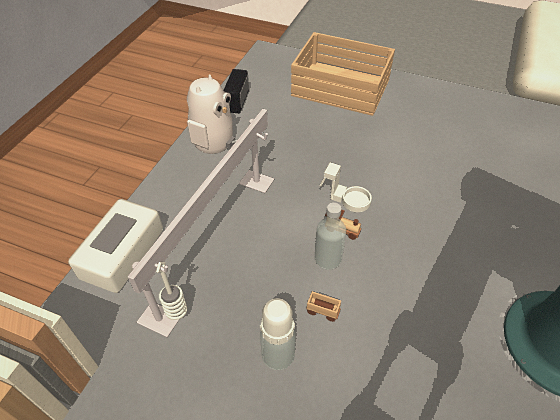

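The top view shows the bottle and cap at (152,256), flask (303,264), engine (348,266), wagon (235,282), holder cup (398,268) with its saddle at (406,231), and the rail from (120,108) to (418,122). The side view agrees.

```bash
cat > m.py <<'E'
from h import *
for n in("top","side"):
    W=np.load(f'{n}0.npz')['W']; x,y,z=W[...,0],W[...,1],W[...,2]
    def box(x0,x1,y0,y1,z0,z1): return W[(x>x0)&(x<x1)&(y>y0)&(y<y1)&(z>z0)&(z<z1)]
    def rect(P): 
        r=cv2.minAreaRect(P[:,:2].astype(np.float32)); return len(P),np.round(r[0],1),np.round(r[1],1),round(r[2],1),P[:,2].mean().round(1)
    if n=="top":
        for (u,v) in [(152,256),(398,268),(406,231),(270,114),(120,108),(418,122),(303,264)]: print((u,v),W[v,u].round(1))
    R=box(600,800,-350,350,194,206); 
    R=R[~((R[:,1]>150)&(R[:,0]<0))]
    print(n,'rail top',rect(R)); 
    d=cv2.fitLine(R[:,:2].astype(np.float32),cv2.DIST_HUBER,0,.01,.01).ravel(); print(d)
    print('saddle',rect(box(380,600,-330,-150,76,84)))
    C=box(380,600,-330,-150,13,22); print('cuprim',cv2.minEnclosingCircle(C[:,:2].astype(np.float32)),rect(C))
    F=box(380,600,-330,-150,2.5,6.5);print('floor',rect(F))
    K=box(380,600,150,330,162,180);print('captop',len(K),K[:,2].max(),K.mean(0),rect(K))
    K=box(380,600,150,330,125,160);print('capside',rect(K))
    K=box(380,600,-100,80,150,180);print('flask top',rect(K) if len(K) else 0)
    K=box(380,600,-170,-50,20,60);print('engine',rect(K) if len(K) else 0)
E
python3 m.py
```

```text
(152, 256) [478.9 213.6 173.9]
(398, 268) [ 453.9 -197.4    3.3]
(406, 231) [ 517.5 -196.2   80.9]
(270, 114) [690.7  31.1 199.4]
(120, 108) [703.5 259.4 198.9]
(418, 122) [ 675.  -192.3  199.7]
(303, 264) [464.  -16.3 166.7]
top rail top (2564, array([690.4,  34.8]), array([459.5,  13.6]), 86.4, np.float64(199.8))
[6.2746838e-02 9.9802947e-01 6.8975464e+02 3.5377506e+01]
saddle (339, array([ 518.5, -196.1]), array([36.6, 25.9]), 89.3, np.float64(80.1))
cuprim ((466.1420593261719, -187.69361877441406), 45.52116394042969) (478, array([ 464., -196.]), array([65.4, 86.4]), 72.3, np.float64(18.1))
floor (1563, array([ 490.2, -239.8]), array([219.4, 179.5]), 0.0, np.float64(3.7))
captop 686 176.49554614523345 [480.6238702  213.82968562 170.33584825] (686, array([481.2, 214.9]), array([45.5, 44.4]), 27.2, np.float64(170.3))
capside (148, array([481.9, 213.9]), array([47.6, 46.7]), 54.0, np.float64(143.5))
flask top (241, array([464. , -17.2]), array([26.1, 24.5]), 89.5, np.float64(165.2))
engine (638, array([ 457.7, -125.2]), array([81.6, 74.3]), 85.6, np.float64(44.2))
side rail top (1522, array([690.5,  34.9]), array([460.9,  15.2]), 86.4, np.float64(198.9))
[6.3893706e-02 9.9795669e-01 6.9124951e+02 7.2217682e+01]
saddle (147, array([ 518. , -197.1]), array([39.2, 27.1]), 86.2, np.float64(79.4))
cuprim ((466.60260009765625, -190.65101623535156), 45.71968078613281) (300, array([ 463.5, -195.7]), array([67.6, 86.2]), 78.3, np.float64(17.1))
floor (424, array([ 490.7, -240.5]), array([214.5, 178.2]), 0.8, np.float64(3.8))
captop 598 174.65401973485677 [479.32003846 218.83711757 169.48762347] (598, array([479.8, 216.7]), array([43.6, 42.9]), 64.0, np.float64(169.5))
capside (320, array([475.8, 223.8]), array([47.8, 30.2]), 30.8, np.float64(143.9))
flask top (194, array([463.9, -16.8]), array([26.5, 26.9]), 75.0, np.float64(161.8))
engine (230, array([ 459.1, -101.9]), array([28.8, 74.6]), 86.5, np.float64(37.4))
```

```bash
cat >> h.py <<'E'
from scipy.spatial.transform import Rotation as R
def plan(tgt,yaw):
    """turn about tool z (incl. tilt fix) then shift in cm along tool axes after the turn; yaw = tool-y angle-90deg, rad"""
    s=ctrl.sense(); A=R.from_rotvec(s['orientation'])
    B=R.from_euler('z',yaw)*R.from_matrix(np.diag([-1.,1,-1]))
    print('t',s['clock'],'pos',s['ee_pos'].round(1),'grip',round(s['grip_width'],1),'F',s['ft_force'].round(1))
    print('turn',(A.inv()*B).as_rotvec().round(4),'shift cm',(B.inv().apply(np.array(tgt)-s['ee_pos'])/10).round(2))
E
python3 - <<'E'
from h import *
from scipy.optimize import least_squares
for n in("top","side"):
    W=np.load(f'{n}0.npz')['W']; x,y,z=W[...,0],W[...,1],W[...,2]
    C=W[(x>410)&(x<490)&(y>-240)&(y<-150)&(z>16)&(z<20)]
    f=least_squares(lambda p:np.hypot(C[:,0]-p[0],C[:,1]-p[1])-31,[454,-197],loss='huber'); print(n,len(C),f.x)
    C=f.x; print('yaw',np.arctan2(-196.3-C[1],518.4-C[0]), np.hypot(-196.3-C[1],518.4-C[0]))
plan([518.4,-196.3,230],0.02)
E
```

```text
top 232 [ 454.64939723 -192.58617062]
yaw -0.05818982918897581 63.858686817710094
side 122 [ 454.4111529  -193.14166295]
yaw -0.04931759492072249 64.06674368448182
t 0.1 pos [163.4 654.3 230.1] grip 85.2 F [-0.1 -0.2 -0.5]
turn [-0.002  -0.0004 -0.2648] shift cm [-3.379e+01 -8.575e+01  1.000e-02]
```

Emit:
{"op": "arm_command", "data": {"series": [[[0,0,0,0,0,-0.0975,1],[0,0,0,0,0,-0.0975,1],[-2.335,-4.893,0,0,0,0,1],[-2.335,-4.893,0,0,0,0,1],[-2.335,-4.893,0,0,0,0,1],[-2.335,-4.893,0,0,0,0,1],[-2.335,-4.893,0,0,0,0,1],[-2.335,-4.893,0,0,0,0,1],[-2.335,-4.893,0,0,0,0,1],[-2.335,-4.893,0,0,0,0,1]]], "squeeze": 60}}

```text
clock: 1.35
ee_pos: [330.8, 252.9, 231.0]
orientation: [0.077, 3.141, -0.0]
ft_force: [0.8, 0.4, 0.1]
grip_width: 85.4
```

Emit:
{"op": "arm_command", "data": {"series": [[[-2.335,-4.893,0,0,0,0,1],[-2.335,-4.893,0,0,0,0,1],[-2.335,-4.893,0,0,0,0,1],[-2.335,-4.893,0,0,0,0,1],[-2.335,-4.893,0,0,0,0,1],[-2.335,-4.893,0,0,0,0,1],[-2.335,-4.893,0,0,0,0,1],[-2.335,-4.893,0,0,0,0,1],[-2.335,-4.893,0,0,0,0,1],[0,0,0,0,0,0,1]]]}}

```text
clock: 2.6
ee_pos: [519.2, -198.8, 230.5]
orientation: [-0.084, -3.14, 0.001]
ft_force: [-1.3, 0.5, 1.0]
grip_width: 85.5
```

```bash
python3 - <<'E'
from h import *
plan([518.4,-196.3,120],-0.05)
c=cam("wrist");cv2.imwrite('pics/w1.png',c['pixels']);np.savez('w1.npz',W=pts(c),p=c['pixels'])
W=pts(c);x,y,z=W[...,0],W[...,1],W[...,2]
S=W[(x>480)&(x<560)&(y>-240)&(y<-150)&(z>75)&(z<84)]; print(len(S))
if len(S):print(cv2.minAreaRect(S[:,:2].astype(np.float32)),S.mean(0))
E
```

```text
t 2.6 pos [ 519.2 -198.8  230.5] grip 85.5 F [-1.3  0.5  1. ]
turn [-0.0005 -0.0008 -0.0037] shift cm [ 0.09  0.25 11.05]
914
((518.6785278320312, -197.3927001953125), (35.61737060546875, 26.680618286132812), 87.11027526855469) [ 518.39064617 -196.99748278   79.16629537]
```

View pics/w1.png

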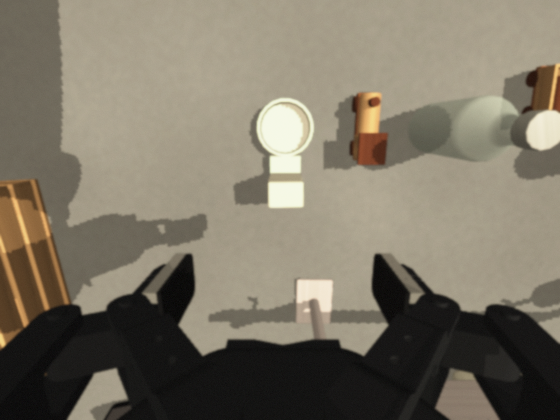

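The wrist view shows the cup at (285,127) and saddle at (286,193), aligned with the tool and between the finger lines. Descending to grip.

Emit:
{"op": "arm_command", "data": {"series": [[[0.07,0.18,2.1,0,0,0,1],[0,0,3,0,0,0,1],[0,0,3,0,0,0,1],[0,0,3,0,0,0,1],[0,0,2.1,0,0,0,1],[0,0,1.8,0,0,0,1],[0,0,1,0,0,0,1],[0,0,0.8,0,0,0,1],[0,0,0,0,0,0,1],[0,0,0,0,0,0,1]]]}}

```text
clock: 3.9
ee_pos: [518.6, -194.1, 64.0]
orientation: [0.078, 3.139, -0.001]
ft_force: [-0.3, -0.7, 0.3]
grip_width: 85.5
```

Emit:
{"op": "arm_command", "data": {"series": [[[0,0,0,0,0,0,0.3],[0,0,0,0,0,0,0],[0,0,0,0,0,0,0],[0,0,0,0,0,0,0],[0,0,0,0,0,0,0],[0,0,0,0,0,0,0],[0,0,0,0,0,0,0],[0,0,0,0,0,0,0],[0,0,0,0,0,0,0],[0,0,0,0,0,0,0]]]}}

```text
clock: 5.15
ee_pos: [518.5, -194.2, 63.8]
orientation: [0.078, 3.14, -0.001]
ft_force: [-0.1, -1.8, 6.1]
grip_width: 34.8
```

Emit:
{"op": "arm_command", "data": {"series": [[[0,0,-0.5,0,0,0,0],[0,0,-1.5,0,0,0,0],[0,0,-2.5,0,0,0,0],[0,0,-3,0,0,0,0],[0,0,-3,0,0,0,0],[0,0,-3,0,0,0,0],[0,0,-3,0,0,0,0],[0,0,-2.5,0,0,0,0],[0,0,-1,0,0,0,0],[0,0,0,0,0,0,0]]]}}

```text
clock: 6.4
ee_pos: [518.2, -193.8, 263.9]
orientation: [0.078, 3.14, -0.0]
ft_force: [-0.9, -0.3, -0.9]
grip_width: 34.6
```

```bash
python3 - <<'E'
from h import *
plan([690.5,34.8,264],-0.0635)
c=cam("wrist");cv2.imwrite('pics/w2.png',c['pixels']);np.savez('w2.npz',W=pts(c),p=c['pixels'])
W=pts(c);x,y,z=W[...,0],W[...,1],W[...,2]
M=(x>400)&(x<500)&(y>-260)&(y<-130)&(z>150)&(z<260)
S=W[M]; print(len(S),np.nanpercentile(S,[2,50,98],axis=0))
from scipy.optimize import least_squares
z18=np.nanpercentile(S[:,2],98); C=S[(S[:,2]>z18-4)]
f=least_squares(lambda p:np.hypot(C[:,0]-p[0],C[:,1]-p[1])-31,[454,-197],loss='huber'); print(f.x)
B=W[(x>500)&(x<560)&(y>-240)&(y<-150)&(z>268)&(z<295)];print(len(B),np.nanpercentile(B,[2,50,98],axis=0) if len(B) else 0)
E
```

```text
t 6.4 pos [ 518.2 -193.8  263.9] grip 34.6 F [-0.9 -0.3 -0.9]
turn [-0.0003  0.0011  0.0138] shift cm [-1.574e+01  2.391e+01 -1.000e-02]
10367 [[ 425.34620693 -222.03849922  202.75438802]
 [ 456.67041144 -193.6613713   204.94571726]
 [ 497.45420319 -164.14104823  219.30670106]]
[ 456.75633631 -193.12024809]
6040 [[ 505.37027866 -222.1767009   269.87598392]
 [ 512.73834811 -194.36701865  279.56737479]
 [ 531.45780648 -165.65687901  293.54192197]]
```

View pics/w2.png

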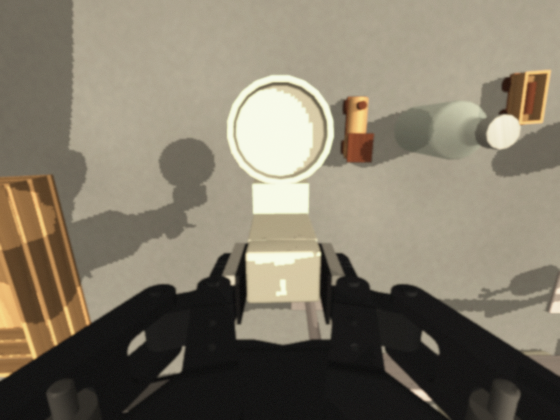

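The holder is held squarely: cup at (280,130), block between the pads at (283,270). Block centre x ≈ 518.4, matching the TCP. Moving over the rail.

Emit:
{"op": "arm_command", "data": {"series": [[[0,0,0,0,0,0.0138,0],[-1.24,1.91,0,0,0,0,0],[-2.5,3.8,0,0,0,0,0],[-2.5,3.8,0,0,0,0,0],[-2.5,3.8,0,0,0,0,0],[-2.5,3.8,0,0,0,0,0],[-2.5,3.8,0,0,0,0,0],[-1.5,2.0,0,0,0,0,0],[-0.5,1.0,0,0,0,0,0],[0,0,0,0,0,0,0]]]}}

```text
clock: 7.7
ee_pos: [689.8, 35.0, 262.1]
orientation: [-0.099, -3.138, 0.001]
ft_force: [-0.0, 0.5, -1.2]
grip_width: 34.5
```

```bash
cat > rl.py <<'E'
from h import *
plan([690.5,34.8,264],-0.0635)
for n in ("wrist","top","side"):
    c=cam(n); cv2.imwrite(f'pics/{n}3.png',c['pixels'])
    W=pts(c);x,y,z=W[...,0],W[...,1],W[...,2]
    Q=W[(x>660)&(x<725)&(abs(y-34.8)<200)&(abs(y-34.8)>5)&(z>193)&(z<206)]
    if len(Q)>50:
        d=cv2.fitLine(Q[:,:2].astype(np.float32),cv2.DIST_HUBER,0,.01,.01).ravel()
        print(n,'bar',len(Q),'x at y=34.8',(d[2]+(34.8-d[3])*d[0]/d[1]).round(1),'yaw',-(d[0]/d[1]).round(4),np.median(Q[:,2]),np.percentile(Q[:,1],[1,99]))
    B=W[(x>665)&(x<715)&(abs(y-34.8)<17)&(z>272)&(z<288)]
    if len(B)>20: print(n,'block',len(B),np.percentile(B,[3,50,97],axis=0).round(1).tolist())
    F=W[(abs(x-625)<24)&(abs(y-39)<24)&(z>198)&(z<211)]
    if len(F)>50:
        a=np.linalg.lstsq(np.c_[F[:,:2]-[625,39],np.ones(len(F))],F[:,2],rcond=None)[0]; print(n,'floor plane',len(F),a.round(4))
    C=W[(abs(x-625)<40)&(abs(y-39)<40)&(z>214)&(z<224)]
    if len(C)>30: print(n,'cup',cv2.minEnclosingCircle(C[(C[:,0]<650),:2].astype(np.float32)))
E
python3 rl.py
```

```text
t 7.7 pos [689.8  35.  262.1] grip 34.5 F [-0.   0.5 -1.2]
turn [-0.0005 -0.0021  0.0005] shift cm [-0.07 -0.01 -0.19]
wrist bar 8364 x at y=34.8 689.8 yaw -0.0611 199.04540007626957 [-161.85481401  230.91802886]
wrist block 3996 [[677.7, 18.8, 273.9], [689.3, 34.8, 277.6], [703.2, 51.1, 279.1]]
wrist floor plane 5339 [-1.270000e-02 -2.000000e-02  2.025908e+02]
wrist cup ((625.9613647460938, 36.52056121826172), 32.87053680419922)
top bar 1348 x at y=34.8 689.6 yaw -0.0649 199.98247215043864 [-162.85452619  232.24478568]
top block 265 [[676.9, 19.3, 273.8], [682.8, 34.3, 279.0], [690.2, 50.7, 281.8]]
top cup ((0.0, 0.0), 0.0)
side bar 1228 x at y=34.8 688.5 yaw -0.0651 199.21317266956459 [-159.25049926  231.83286121]
side block 141 [[676.4, 18.9, 273.2], [682.6, 29.3, 278.5], [696.8, 48.1, 280.7]]
side floor plane 403 [-2.200000e-02 -2.900000e-03  2.038426e+02]
side cup ((624.9190063476562, 35.275699615478516), 35.2600212097168)
```

View pics/side3.png

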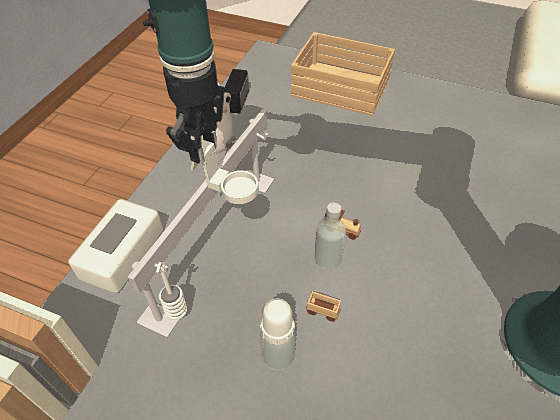

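Held over the bar's free middle, cup on the robot's side, block and bar x agreeing within about 1 mm. Lowering.

Emit:
{"op": "arm_command", "data": {"series": [[[0,0,0.5,0,0,0,0],[0,0,1,0,0,0,0],[0,0,1,0,0,0,0],[0,0,1,0,0,0,0],[0,0,0.7,0,0,0,0],[0,0,0.5,0,0,0,0],[0,0,0.5,0,0,0,0],[0,0,0.4,0,0,0,0],[0,0,0,0,0,0,0],[0,0,0,0,0,0,0]]]}}

```text
clock: 9.1
ee_pos: [690.5, 34.8, 207.6]
orientation: [0.1, 3.14, 0.0]
ft_force: [-0.3, 0.2, -1.4]
grip_width: 34.9
```

No contact force yet; about 5 mm to go.

Emit:
{"op": "arm_command", "data": {"series": [[[0,0,0.1,0,0,0,0],[0,0,0.1,0,0,0,0],[0,0,0.1,0,0,0,0],[0,0,0.1,0,0,0,0],[0,0,0.05,0,0,0,0],[0,0,0.05,0,0,0,0],[0,0,0.05,0,0,0,0],[0,0,0,0,0,0,0],[0,0,0,0,0,0,0],[0,0,0,0,0,0,0]]]}}

```text
clock: 10.35
ee_pos: [690.4, 34.8, 202.1]
orientation: [0.1, 3.14, 0.0]
ft_force: [-2.2, 1.0, 1.7]
grip_width: 34.6
```

Emit:
{"op": "arm_command", "data": {"series": [[[0,0,0.05,0,0,0,0],[0,0,0.03,0,0,0,0],[0,0,0,0,0,0,0],[0,0,0,0,0,0,0],[0,0,0,0,0,0,0.5],[0,0,0,0,0,0,0.7],[0,0,0,0,0,0,0.9],[0,0,0,0,0,0,1],[0,0,0,0,0,0,1],[0,0,0,0,0,0,1]]]}}

```text
clock: 11.6
ee_pos: [690.3, 34.8, 201.0]
orientation: [0.1, 3.14, -0.0]
ft_force: [0.0, 1.1, -0.8]
grip_width: 85.5
```

Emit:
{"op": "arm_command", "data": {"series": [[[0,0,0,0,0,0,1],[0,0,0,0,0,0,1],[0,0,-0.5,0,0,0,1],[0,0,-1,0,0,0,1],[0,0,-2,0,0,0,1],[0,0,-2,0,0,0,1],[0,0,-2,0,0,0,1],[0,0,-1.5,0,0,0,1],[0,0,-0.5,0,0,0,1],[0,0,0,0,0,0,1]]]}}

```text
clock: 12.85
ee_pos: [690.4, 34.8, 296.2]
orientation: [0.1, 3.14, -0.0]
ft_force: [0.0, 0.5, -0.2]
grip_width: 85.4
```

```bash
python3 - <<'E'
from h import *
plan([480.5,215,260],0)
for n in("wrist","side"):
    c=cam(n);cv2.imwrite(f'pics/{n}4.png',c['pixels']);W=pts(c);x,y,z=W[...,0],W[...,1],W[...,2]
    F=W[(abs(x-625)<22)&(abs(y-39)<22)&(z>134)&(z<150)]
    if len(F)>50: print(n,'floor',len(F),np.linalg.lstsq(np.c_[F[:,:2]-[625,39],np.ones(len(F))],F[:,2],rcond=None)[0].round(4))
    C=W[(abs(x-625)<40)&(abs(y-39)<40)&(z>152)&(z<161)]
    if len(C)>30: print(n,'cup',cv2.minEnclosingCircle(C[(C[:,0]<652),:2].astype(np.float32)),C[:,2].max())
    B=W[(abs(x-690)<25)&(abs(y-35)<22)&(z>212)&(z<224)]
    if len(B)>20: print(n,'block',cv2.minAreaRect(B[:,:2].astype(np.float32)),np.median(B[:,2]))
a=cv2.imread('pics/wrist4.png');b=cv2.imread('pics/side4.png')[80:330,100:400]
o=np.zeros((420,860,3),np.uint8);o[:,:560]=a;o[:250,560:]=b;cv2.imwrite('pics/c4.png',cv2.resize(o,(798,390)))
E
```

```text
t 12.85 pos [690.4  34.8 296.2] grip 85.4 F [ 0.   0.5 -0.2]
turn [-0.      0.0003 -0.0636] shift cm [20.99 18.02  3.62]
wrist floor 2059 [1.640000e-02 2.350000e-02 1.368495e+02]
wrist cup ((636.087646484375, 36.506473541259766), 30.499841690063477) 154.79126835444538
wrist block ((687.5396728515625, 33.16397476196289), (36.05252456665039, 26.797136306762695), 86.52676391601562) 217.33629490171066
side floor 332 [-2.440000e-02  3.950000e-02  1.376339e+02]
side cup ((630.30712890625, 38.35660171508789), 31.8065128326416) 156.8761466300357
side block ((686.9370727539062, 33.459808349609375), (38.6885871887207, 27.30035972595215), 86.4841079711914) 217.42195597088977
```

View pics/c4.png

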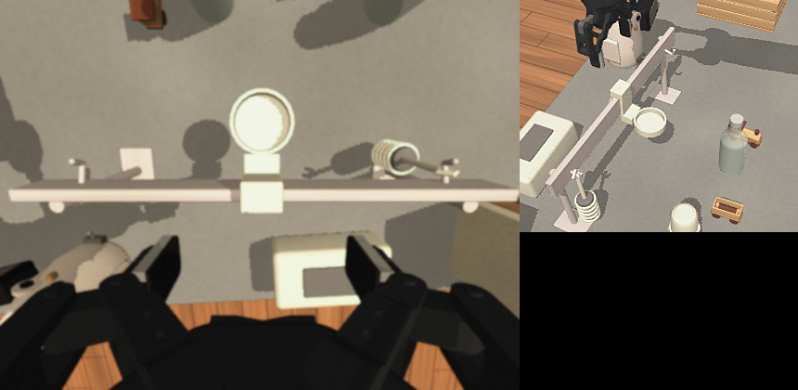

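The picture shows the holder hanging mid-bar (block at (261,195)) between hooks, with the cup towards the robot. It droops slightly (cup floor about 4 mm low, which the slot play explains). Now to the cap.

Emit:
{"op": "arm_command", "data": {"series": [[[2.21,1.67,0.3,0,0,0,1],[4.42,3.33,0.92,0,0,0,1],[4.42,3.33,0.92,0,0,0,1],[4.42,3.33,0.92,0,0,0,1],[4.42,3.33,0.92,0,0,0,1],[2.21,1.66,0.62,0,0,0,1],[0,0,0,0,0,0,1],[0,0,0,0,0,0,1],[0,0,0,0,0,0,1],[0,0,0,0,0,0,1]]]}}

```text
clock: 14.2
ee_pos: [481.1, 214.4, 250.1]
orientation: [0.102, 3.14, -0.0]
ft_force: [-0.3, -0.3, -0.2]
grip_width: 85.2
```

```bash
python3 - <<'E'
from h import *
from scipy.optimize import least_squares
plan([480.5,215,138],-0.0635)
for n in("wrist","top","side"):
    c=cam(n);cv2.imwrite(f'pics/{n}5.png',c['pixels']);W=pts(c);x,y,z=W[...,0],W[...,1],W[...,2]
    K=W[(abs(x-480)<40)&(abs(y-215)<40)&(z>162)&(z<178)]
    if len(K)>50: print(n,'cap',len(K),cv2.minEnclosingCircle(K[:,:2].astype(np.float32)),np.percentile(K[:,2],99))
    K=W[(abs(x-480)<40)&(abs(y-215)<40)&(z>118)&(z<125)]
    if len(K)>50: print(n,'collar',len(K),cv2.minEnclosingCircle(K[:,:2].astype(np.float32)))
    F=W[(np.hypot(x-627,y-37.5)<24)&(z>128)&(z<150)]
    if len(F)>50:
        q=lambda p:F[:,2]-(p[0]*(F[:,0]-627)+p[1]*(F[:,1]-37.5)+p[2]); print(n,'floor',len(F),least_squares(q,[0,0,138],loss='soft_l1').x.round(3))
    C=W[(abs(x-620)<45)&(abs(y-39)<45)&(x<645)&(z>148)&(z<162)]
    if len(C)>30: print(n,'rim',len(C),least_squares(lambda p:np.hypot(C[:,0]-p[0],C[:,1]-p[1])-31,[627,38],loss='soft_l1').x.round(1),np.percentile(C,[2,98],axis=0).round(1).tolist())
E
```

```text
t 14.2 pos [481.1 214.4 250.1] grip 85.2 F [-0.3 -0.3 -0.2]
turn [-0.      0.0002 -0.0014] shift cm [ 0.07  0.06 11.21]
wrist cap 2310 ((480.79718017578125, 215.31028747558594), 22.62945556640625) 172.53361404939093
wrist collar 334 ((479.7762451171875, 215.249755859375), 27.51139259338379)
top cap 63 ((481.04296875, 212.82763671875), 22.13657569885254) 173.9332031633937
top collar 70 ((480.4051513671875, 214.11846923828125), 27.164684295654297)
top floor 686 [ 7.90000e-02 -5.00000e-03  1.37551e+02]
top rim 197 [627.7  37.8] [[596.2, 5.9, 148.3], [643.9, 69.8, 154.8]]
side cap 586 ((479.4841613769531, 217.3289337158203), 23.07908058166504) 173.75741012595554
side collar 168 ((480.20599365234375, 216.99618530273438), 27.610994338989258)
side floor 210 [8.30000e-02 7.00000e-03 1.36763e+02]
side rim 61 [627.1  37.7] [[609.3, 8.8, 148.1], [643.7, 70.4, 153.0]]
```

Emit:
{"op": "arm_command", "data": {"series": [[[0.07,0.06,1,0,0,0,1],[0,0,2,0,0,0,1],[0,0,2,0,0,0,1],[0,0,2,0,0,0,1],[0,0,2,0,0,0,1],[0,0,1.2,0,0,0,1],[0,0,0.7,0,0,0,1],[0,0,0.3,0,0,0,1],[0,0,0,0,0,0,1],[0,0,0,0,0,0,1]]], "squeeze": 30}}

```text
clock: 15.6
ee_pos: [480.2, 215.8, 138.7]
orientation: [0.1, 3.139, 0.001]
ft_force: [0.9, 0.1, 0.1]
grip_width: 85.4
```

Emit:
{"op": "arm_command", "data": {"series": [[[0,0,0,0,0,0,0.7],[0,0,0,0,0,0,0.6],[0,0,0,0,0,0,0.5],[0,0,0,0,0,0,0.4],[0,0,0,0,0,0,0.3],[0,0,0,0,0,0,0.3],[0,0,0,0,0,0,0.3],[0,0,0,0,0,0,0.3],[0,0,0,0,0,0,0.3],[0,0,0,0,0,0,0.3]]]}}

```text
clock: 16.85
ee_pos: [480.1, 215.8, 138.4]
orientation: [0.1, 3.139, 0.001]
ft_force: [0.7, 1.3, 5.9]
grip_width: 46.3
```

Emit:
{"op": "arm_command", "data": {"series": [[[0,0,-0.3,0,0,0,0.3],[0,0,-0.7,0,0,0,0.3],[0,0,-1,0,0,0,0.3],[0,0,-1.5,0,0,0,0.3],[0,0,-1.5,0,0,0,0.3],[0,0,-1.5,0,0,0,0.3],[0,0,-1.5,0,0,0,0.3],[0,0,-1.5,0,0,0,0.3],[0,0,-0.5,0,0,0,0.3],[0,0,0,0,0,0,0.3]]]}}

```text
clock: 18.1
ee_pos: [479.9, 215.7, 238.4]
orientation: [0.1, 3.139, 0.0]
ft_force: [1.0, 0.3, 0.3]
grip_width: 46.0
```

```bash
python3 - <<'E'
from h import *
plan([628.5,37.7,220],-0.0635)
c=cam("wrist");cv2.imwrite('pics/w6.png',c['pixels']);W=pts(c);x,y,z=W[...,0],W[...,1],W[...,2]
K=W[(abs(x-480)<40)&(abs(y-215)<40)&(z>240)&(z<290)]
print('cap',len(K),cv2.minEnclosingCircle(K[:,:2].astype(np.float32)),np.percentile(K[:,2],99))
c=cam("side");a=cv2.imread('pics/w6.png');o=np.zeros((420,860,3),np.uint8);o[:,:560]=a;o[:,560:]=c['pixels'][:,120:420];cv2.imwrite('pics/c6.png',cv2.resize(o,(798,390)))
E
```

```text
t 18.1 pos [479.9 215.7 238.4] grip 46.0 F [1.  0.3 0.3]
turn [ 0.0003  0.0006 -0.0001] shift cm [-15.96 -16.82   1.84]
cap 13349 ((471.83233642578125, 215.0104522705078), 40.05442428588867) 289.1671781333416
```

View pics/c6.png

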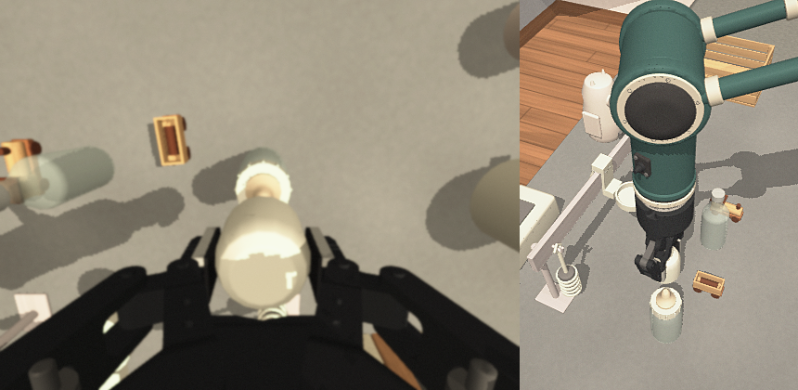

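The cap is in the grip at (262,262) and the bottle still stands with its teat bare at (265,185). Moving over the cup with a 0.08 rad tilt to match its floor.

Emit:
{"op": "arm_command", "data": {"series": [[[-1.6,-1.7,0,0,0,0,0.3],[-3.2,-3.4,0,0,0,0,0.3],[-3.2,-3.4,0,0,0,0,0.3],[-3.2,-3.4,0,0,0,0,0.3],[-3.2,-3.4,0,0,0,0,0.3],[-1.43,-1.5,0,0,0,0,0.3],[0,0,0,0,-0.04,0,0.3],[0,0,0,0,-0.04,0,0.3],[0,0,0,0,0,0,0.3],[0,0,0,0,0,0,0.3]]]}}

```text
clock: 19.45
ee_pos: [626.7, 38.3, 237.8]
orientation: [0.097, 3.061, -0.004]
ft_force: [0.0, -0.6, 0.9]
grip_width: 46.3
```

```bash
cat >> h.py <<'E'
def go(tgt,tilt=-0.08,yaw=-0.0635):
    s=ctrl.sense(); A=R.from_rotvec(s['orientation']); B=R.from_euler('z',yaw)*R.from_matrix(np.diag([-1.,1,-1]))*R.from_euler('y',tilt)
    print('t',s['clock'],'pos',s['ee_pos'].round(1),'toolz',A.as_matrix()[:,2].round(3),'turn',(A.inv()*B).as_rotvec().round(4),'shift cm',(A.inv().apply(np.array(tgt)-s['ee_pos'])/10).round(2))
E
python3 - <<'E'
from h import *
from scipy.optimize import least_squares
go([627.2,37.7,153.5])
for n in("wrist","top","side"):
    c=cam(n);W=pts(c);x,y,z=W[...,0],W[...,1],W[...,2]
    cv2.imwrite(f'pics/{n}7.png',c['pixels'])
    C=W[(abs(x-620)<45)&(abs(y-39)<45)&(x<645)&(z>148)&(z<162)]
    if len(C)>30: print(n,'rim',len(C),least_squares(lambda p:np.hypot(C[:,0]-p[0],C[:,1]-p[1])-31,[627,38],loss='soft_l1').x.round(1))
E
```

```text
t 19.45 pos [626.7  38.3 237.8] toolz [ 0.079 -0.005 -0.997] turn [ 0.0001 -0.001   0.0004] shift cm [ 0.61 -0.06  8.41]
wrist rim 666 [628.1  37.2]
top rim 136 [627.9  37.9]
side rim 132 [627.4  37.9]
```

View pics/side7.png

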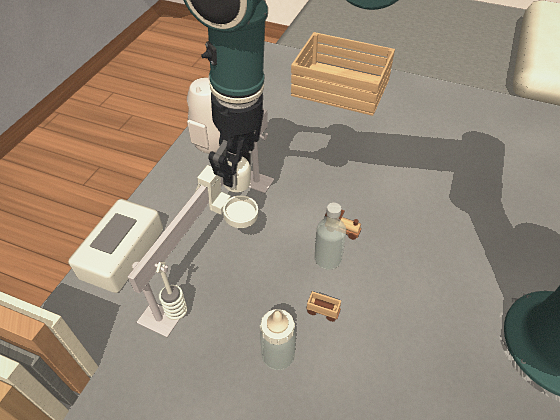

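The cap hangs above the cup at (240,210), holder undisturbed. Lowering.

Emit:
{"op": "arm_command", "data": {"series": [[[0.6,-0.05,0.5,0,0,0,0.3],[0,0,1.5,0,0,0,0.3],[0,0,1.5,0,0,0,0.3],[0,0,1.5,0,0,0,0.3],[0,0,1,0,0,0,0.3],[0,0,0.8,0,0,0,0.3],[0,0,0.6,0,0,0,0.3],[0,0,0.3,0,0,0,0.3],[0,0,0,0,0,0,0.3],[0,0,0,0,0,0,0.3]]]}}

```text
clock: 20.85
ee_pos: [627.5, 37.4, 161.3]
orientation: [0.097, 3.059, -0.004]
ft_force: [-0.0, 0.3, -0.5]
grip_width: 46.2
```

Emit:
{"op": "arm_command", "data": {"series": [[[0,0,0.1,0,0,0,0.3],[0,0,0.1,0,0,0,0.3],[0,0,0.1,0,0,0,0.3],[0,0,0.1,0,0,0,0.3],[0,0,0.1,0,0,0,0.3],[0,0,0.1,0,0,0,0.3],[0,0,0,0,0,0,0.3],[0,0,0,0,0,0,0.3],[0,0,0,0,0,0,0.3],[0,0,0,0,0,0,0.3]]]}}

```text
clock: 22.1
ee_pos: [627.6, 37.4, 154.8]
orientation: [0.097, 3.06, -0.004]
ft_force: [-1.0, -0.3, -0.1]
grip_width: 46.1
```

```bash
python3 - <<'E'
from h import *
go([627.2,37.7,153.5]); print(ctrl.sense()['ft_force'],ctrl.sense()['moment'])
c=cam("side");cv2.imwrite('pics/s8.png',cv2.resize(c['pixels'][120:280,150:350],None,fx=3,fy=3))
E
```

```text
t 22.1 pos [627.6  37.4 154.8] toolz [ 0.08  -0.005 -0.997] turn [ 0.      0.0001 -0.0001] shift cm [0.05 0.03 0.13]
[-0.98596196 -0.25171292 -0.12804293] [-0.02169751  0.05293933  0.01127365]
```

View pics/s8.png

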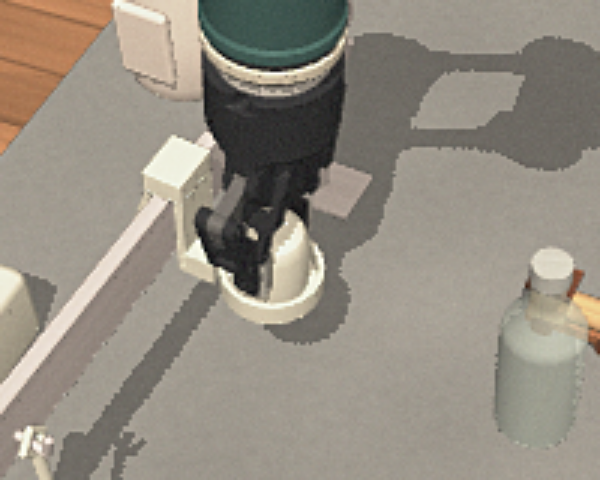

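The cap is inside the cup's rim at about (290,260) in the crop, with no contact force yet. Creeping down.

Emit:
{"op": "arm_command", "data": {"series": [[[0,0,0.05,0,0,0,0.3],[0,0,0.05,0,0,0,0.3],[0,0,0.05,0,0,0,0.3],[0,0,0,0,0,0,0.3],[0,0,0,0,0,0,0.3],[0,0,0,0,0,0,0.3],[0,0,0,0,0,0,0.3],[0,0,0,0,0,0,0.3],[0,0,0,0,0,0,0.3],[0,0,0,0,0,0,0.3]]]}}

```text
clock: 23.4
ee_pos: [627.8, 37.3, 153.4]
orientation: [0.097, 3.06, -0.004]
ft_force: [-1.2, -0.4, 2.5]
grip_width: 45.9
```

Emit:
{"op": "arm_command", "data": {"series": [[[0,0,0.05,0,0,0,0.3],[0,0,0.05,0,0,0,0.3],[0,0,0,0,0,0,0.3],[0,0,0,0,0,0,0.3],[0,0,0,0,0,0,0.3],[0,0,0,0,0,0,0.3],[0,0,0,0,0,0,0.3],[0,0,0,0,0,0,0.3],[0,0,0,0,0,0,0.3],[0,0,0,0,0,0,0.3]]]}}

```text
clock: 24.65
ee_pos: [627.9, 37.4, 153.2]
orientation: [0.097, 3.06, -0.004]
ft_force: [-3.5, 0.1, 7.2]
grip_width: 46.5
```

Firm contact (7 N, TCP stalled, and the cap rim at z ≈ 136.8 equals the measured floor height). Releasing and retreating.

Emit:
{"op": "arm_command", "data": {"series": [[[0,0,-0.05,0,0,0,0.3],[0,0,0,0,0,0,0.55],[0,0,0,0,0,0,0.6],[0,0,0,0,0,0,0.65],[0,0,0,0,0,0,0.7],[0,0,0,0,0,0,0.8],[0,0,0,0,0,0,0.9],[0,0,0,0,0,0,0.9],[0,0,0,0,0,0,0.9],[0,0,0,0,0,0,0.9]]]}}

```text
clock: 25.9
ee_pos: [627.8, 37.4, 152.8]
orientation: [0.097, 3.06, -0.004]
ft_force: [0.4, 0.3, 0.1]
grip_width: 76.9
```

Emit:
{"op": "arm_command", "data": {"series": [[[0,0,-0.5,0,0,0,0.9],[0,0,-1,0,0,0,0.9],[0,0,-1.5,0,0,0,0.9],[0,0,-2,0,0,0,0.9],[0,0,-2,0,0,0,0.9],[0,0,-2,0,0,0,0.9],[0,0,-2,0,0,0,0.9],[0,0,-1,0,0,0,0.9],[0,0,0,0,0,0,0.9],[0,0,0,0,0,0,0.9]]]}}

```text
clock: 27.15
ee_pos: [617.7, 37.9, 271.4]
orientation: [0.097, 3.062, -0.004]
ft_force: [0.8, -0.2, -0.5]
grip_width: 76.5
```

```bash
python3 - <<'E'
from h import *
s=ctrl.sense();print(s['clock'],s['ee_pos'],s['ft_force'],s['grip_width'])
for n in("wrist","side"):
    c=cam(n);W=pts(c);x,y,z=W[...,0],W[...,1],W[...,2];cv2.imwrite(f'pics/{n}9.png',c['pixels'])
    K=W[(abs(x-628)<40)&(abs(y-38)<40)&(z>165)&(z<200)&(x<660)]
    if len(K): print(n,'cap',len(K),cv2.minEnclosingCircle(K[:,:2].astype(np.float32)),np.percentile(K[:,2],99))
    K=W[(abs(x-480)<40)&(abs(y-215)<40)&(z>118)&(z<125)]
    if len(K)>50: print(n,'collar',len(K),cv2.minEnclosingCircle(K[:,:2].astype(np.float32)))
    K=W[(abs(x-464)<40)&(abs(y+17)<40)&(z>150)&(z<180)]
    if len(K)>50: print(n,'flask',len(K),cv2.minAreaRect(K[:,:2].astype(np.float32)))
a=cv2.imread('pics/wrist9.png');b=cv2.imread('pics/side9.png');cv2.imwrite('pics/c9.png',cv2.resize(np.hstack([a,b[:,100:420]]),(798,381)))
E
```

```text
27.15 [617.6752423   37.9369701  271.35991903] [ 0.82618446 -0.19217895 -0.47933661] 76.51706127815108
wrist cap 2465 ((627.1949462890625, 36.56495666503906), 24.047409057617188) 188.1404626029148
wrist collar 1363 ((483.243896484375, 213.7612762451172), 27.664958953857422)
wrist flask 534 ((472.8961486816406, -17.679224014282227), (9.82098388671875, 26.002971649169922), 2.7243845462799072)
side cap 514 ((626.5166625976562, 38.26485061645508), 23.760101318359375) 188.5651310190164
side collar 461 ((480.4654235839844, 216.24217224121094), 27.883617401123047)
side flask 192 ((463.494384765625, -16.956790924072266), (26.381954193115234, 25.600873947143555), 87.00390625)
```

View pics/c9.png

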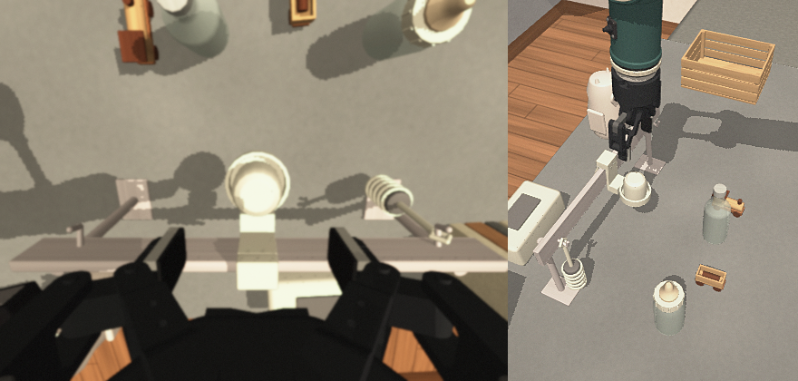

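The cap stands in the cup at (259,185), its top at z ≈ 188 (floor 137 + 50). The holder is still on the bar, and the bottle and flask read where they were. Handing in.

```bash
python3 -c "
from plant import ctrl
print(ctrl.close_job())"
```

```text
the job is handed in; nothing more can be done
None
```

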